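Slide a serving slate over the end of the chopping board

TASK

The rectangular slate lies flat on the chopping board and nobody can get their fingers under it. With your fingertips, push it along the board towards the board's left end until about a third of it (4 cm) sticks out over that end, squared up with the board, still lying flat and not jutting out over the board's front or back edge. Only slide it: do not pick it up or tilt it, leave the board, the round slate, the egg cup and the spice jar where they are, and finish clear of everything.

Things in the scene. Friction and masses are not known exactly. Their poses are not given: they have to be found in the camera images.
- board: The wooden chopping board, flat on the worktop: 240 mm along its own x (away from the robot), 340 mm along its own y (to the robot's left), 22 mm thick, 1.1 kg, loose. Origin: centre of its underside. Its left end is the short edge at its own y = +170 mm; its top is 22 mm above the worktop. Its yaw differs from zero by up to about 0.15 rad. Wall cabinets hang over the back of the worktop, 0.57 m above it: stay low over the far half of the board.
- slate_rect: Dark grey rectangular serving slate lying on the board, 90 mm (own x) by 120 mm (own y) by 8 mm thick, about 0.22 kg, loose; slides freely under a push. Origin: centre of its underside. Its own y axis lies within about 0.3 rad of the board's own y. It starts wholly on the board, in either the near or the far half of the board's width (the round slate in the other), with its centre 90 to 140 mm from the left end.
- slate_round: Dark grey round slate coaster beside it on the board, 90 mm across, 8 mm thick, loose; to be left alone. Origin: centre of its underside.
- egg_cup: White footed egg cup with a blue rim line, 52 mm across and 58 mm tall, standing loose on the board near its right end; to be left alone. Origin: centre of its underside.
- spice_jar: Spice jar with a black cap, 41 mm across and 105 mm tall, standing loose on the worktop to the right of the board; to be left alone. Origin: centre of its underside.

How it is judged:
At the end, for the whole second after the job is handed in: The rectangular slate lies flat and still, sticking out 30 to 50 mm over the board's left end, within 0.14 rad of square with the board, at most 10 mm over its front or back edge; board, round slate, egg cup and spice jar within 20 mm of their starts (y of slate_rect in the frame of board between 0.14 and 0.16 m and x of slate_rect in the frame of board between -0.085 and 0.085 m and angle between the y axis of slate_rect and the y axis of board, either way round below 0.14 rad and angle between slate_rect's own z axis and vertical below 0.05 rad and z of slate_rect in the frame of board between 0.018 and 0.026 m and linear speed of slate_rect below 0.01 m/s and distance of each of board, slate_round, egg_cup, spice_jar from where it was at the start of the episode below 0.02 m); the robot touches nothing.
It fails at once if the rectangular slate is lifted (its centre more than 10 mm off the board) (z of slate_rect in the frame of board above 0.032 m).
It fails at once if the rectangular slate is tilted by more than 0.2 rad (angle between slate_rect's own z axis and vertical above 0.2 rad).
It fails at once if the board, the round slate, the egg cup or the spice jar is moved more than 20 mm or knocked over (distance of any of board, slate_round, egg_cup, spice_jar from where it was at the start of the episode above 0.02 m or angle between any of egg_cup, spice_jar's own z axis and vertical above 0.5 rad).
It also fails if it takes over 38 s, if anything falls off the work surface, if the arm or the gripper's body presses on something with over 40 N, if the wrist force passes 120 N, or if a joint passes its speed limit or range.

ROBOT

A 6-joint arm with a two-finger parallel gripper is mounted at the origin on a cart in front of the work surface, level with it; the furniture and walls round the work are solid. World frame = base frame: x ahead of the robot, y to its left, z up, the work surface at z = 0. Lengths are in m, angles in rad, forces in N, time in s.
With the tool pointing down it reaches from about 0.35 to 0.975 m from the base axis. Payload 4.9 kg.
Tool frame: the origin (TCP) lies at the very end of the fingers, on their centre line; the grasp point (between the pads) lies 19 mm behind it; z points along the fingers, y is the line along which they close (so a half turn about z gives the same grasp; the last joint's range is limited). The gripper opens to 85 mm and grips with 20 to 120 N. Pads are 22 mm wide; open, the fingers measure 114 mm over their backs; the gripper's body (76 mm by 85 mm) begins 54 mm behind the grasp point. The pads swing forward as they close: fully open they stand 13 mm farther back than shut.
Start: joints at [-1.392, 0.053, 1.613, -0, 1.476, -0.119], TCP at [0.183, -0.597, 0.231] pointing down, gripper open.
Joint ranges: [-3.01, 3.01], [-1.01, 2.22], [0.06, 2.58], [-1.02, 4.17], [0.09, 2.62], [-3.14, 3.14]. Speed limits (rad/s): [2.57, 2.57, 3.14, 3.14, 3.14, 3.14].

INTERFACE

Orientations are given as a rotation vector (axis times angle).
In Python, from station import get_obs, get_image, finish_job gives the robot as it stands. The module is installed in compiled form; this text tells all that it offers.
- The arm moves only by the tool carry_out, never from a script. Its argument "rows" is a list of rows, each a list of 7 numbers: the turn, a rotation vector about the tool's x, y, z as a fraction of full scale, then the shift along the tool's x, y, z as a fraction of full scale, then the closure, from -1 (fully open) to 1 (shut). A call has 1 to 5 rows; each row is the pose to reach, as a shift and turn from the pose commanded when the call began, along the tool's axes at that moment, turning the shorter way round; what a row does not reach only later rows make up. Full scale, the value 1, is 300 mm for a shift and pi rad for a turn. A row lasts 1/10 s, in which the tool goes at most 50 mm and 8.59 degrees, less where a joint would pass 70% of its speed; a pose out of reach is approached as far as the arm can. A call with a number of a shift or a turn outside -1 to 1 is refused whole. A call with a gripper value outside its range is refused whole. The fingers move at their own pace and stop on an object; "force" is the grip in N (left out, the last holds). Time passes only in rows, so rows that repeat a pose let the fingers close. It gives the time, the measured TCP pose, the force, the opening and the grip force at its end, in the units of the state.
- get_obs(): the state, without advancing time (a new reading comes with each control period).
- get_image(name): name is "scene" or "top" or "wrist"; returns a dict with "img" (420x560x3 uint8, blue, green, red), "mtx" (3x3 intrinsics, pixels), "R" (3x3) and "t" (3): a world point X has camera coordinates R X + t. Camera axes: x right, y down, z forward; pixel columns grow to the right and rows downward; lengths in m; the calibration is good to about 2 mm. A picture is of the moment at which its call begins. There is no depth.
- finish_job(): hands the job in; it is judged then, once.
The state is a dict: "t": time; "q": joint angles; "dq": joint speeds; "effort": joint torques, N m; "tool_pos": TCP position; "tool_rot": TCP orientation; "contact_force": force on the tool from outside, world axes, zero at the start; "wrist_torque": the same for the moment, N m; "opening": finger opening in m; "grip_force": force on a finger pad.
Only numpy, scipy, OpenCV 4.12 (cv2) and the standard library are available. Lean on these libraries where they do the work, as an engineer would, in place of code of your own. Each camera call takes 0.05 s, during which the arm holds its last target. There are 200 camera calls.

## Working session

There is one attempt and no reset: what is moved stays moved. The work goes in short steps, Python scripts to look and compute and a tool call to move; the robot and the scene stay as the last step left them, time stands still between calls to the robot, and variables do not carry over. Pictures are saved under pics/ and viewed, at most 10 in all, crops included, and the job is handed in when it is done.

Besides the shell and the picture viewer there is one more tool, called after "Call:" as name(argument=value, ...), one argument or row to a line, values as JSON. carry_out: Moves the arm, as the interface text tells. Shift numbers are shares of 300 mm and turn numbers shares of pi rad, none past 1 either way. Its arguments: {"type":"object","properties":{"rows":{"type":"array"},"force":{"type":"number"}},"required":["rows"]}

```bash
mkdir -p pics; python3 - <<'E'
from station import get_obs,get_image
import cv2
o=get_obs();print(o['t'],o['tool_pos'],o['tool_rot'],o['opening'])
for n in("top","scene"):
    d=get_image(n);cv2.imwrite(f"pics/{n}0.png",d["img"])
    print(n,d["mtx"].round(1).tolist(),d["R"].round(3).tolist(),d["t"].round(3).tolist())
E
```

```text
0.0 [ 0.18328045 -0.59687306  0.23007071] [-3.10482330e+00 -4.65755311e-01  1.30624925e-04] 0.08555413366169716
top [[419.4, 0.0, 275.3], [0.0, 419.4, 205.3], [0.0, 0.0, 1.0]] [[0.023, -1.0, 0.007], [-0.983, -0.024, -0.18], [0.18, -0.003, -0.984]] [-0.039, 0.455, 0.971]
scene [[501.0, 0.0, 280.0], [0.0, 501.0, 209.8], [0.0, 0.0, 1.0]] [[-0.866, -0.501, -0.008], [-0.328, 0.579, -0.746], [0.378, -0.643, -0.666]] [0.37, 0.219, 1.063]
```

View pics/top0.png

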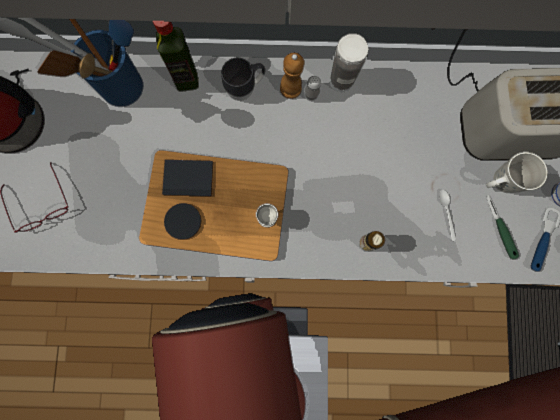

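View pics/scene0.png

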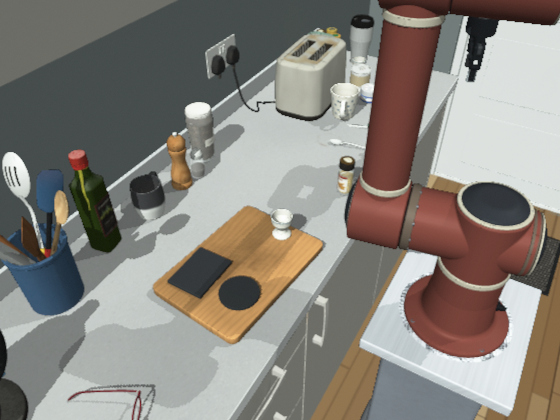

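The top view shows the board with corners near (154,151), (289,165), (277,259) and (140,244). The rectangular slate is in the far half around (188,178), the round one is at (183,221) and the egg cup at (267,215). Next I'll measure them.

```bash
cat >h.py <<'E'
from station import get_obs,get_image
import cv2,numpy as np
from scipy.spatial.transform import Rotation as Ro
def world(d,px,z):
    px=np.atleast_2d(px).astype(float);C=-d["R"].T@d["t"]
    r=np.c_[px,np.ones(len(px))]@np.linalg.inv(d["mtx"]).T@d["R"]
    return (C+r*((z-C[2])/r[:,2])[:,None])[:,:2]
def rect(w):
    # fit min-area rectangle; long axis yaw measured from world y
    (c,s,a)=cv2.minAreaRect((w*1000).astype(np.float32))
    b=cv2.boxPoints((c,s,a));e=max((b[1]-b[0],b[2]-b[1]),key=np.linalg.norm)
    if e[1]<0:e=-e
    return np.array(c)/1000,np.array(s),np.arctan2(-e[0],e[1])
def measure(d=None):
    d=d or get_image("top");im=d["img"];hsv=cv2.cvtColor(im,cv2.COLOR_BGR2HSV)
    m=cv2.inRange(hsv,(5,90,60),(25,255,255));m[:145]=0;m[268:]=0;m[:,:130]=0;m[:,300:]=0
    k=max(cv2.findContours(m,0,2)[0],key=cv2.contourArea)
    B=rect(world(d,k[:,0],.022))
    dk=cv2.inRange(cv2.cvtColor(im,cv2.COLOR_BGR2GRAY),0,55);dk[:145]=0;dk[250:]=0;dk[:,:130]=0;dk[:,285:]=0
    S=[rect(world(d,c[:,0],.030)) for c in cv2.findContours(dk,0,2)[0] if cv2.contourArea(c)>500]
    return B,S
def inb(B,p):
    c,s=np.cos(B[2]),np.sin(B[2]);v=np.array(p)-B[0];return np.array([c*v[0]+s*v[1],-s*v[0]+c*v[1]])
E
python3 - <<'E'
from h import *
d=get_image("top");B,S=measure(d);print("B",B)
for s in S:print("S",s,inb(B,s[0]))
e=world(d,[267,215],.05);print("egg",e,inb(B,e[0]))
o=get_obs();print(Ro.from_rotvec(o['tool_rot']).as_matrix().round(3))
cv2.imwrite("pics/z.png",cv2.resize(d["img"][140:270,125:300],None,fx=4,fy=4,interpolation=2))
E
```

```text
B (array([0.45968848, 0.12136493]), array([338.88253784, 238.60821533]), np.float32(-0.10567178))
S (array([0.41584338, 0.19569757]), array([85.66251373, 89.50270081]), np.float32(0.023452584)) [-0.05144078  0.06929344]
S (array([0.5220553 , 0.18865961]), array([ 91.46970367, 125.14523315]), np.float32(0.024179345)) [0.05492102 0.07349746]
egg [[ 0.43070974 -0.00891232]] [-0.01507607 -0.13260709]
[[ 0.956  0.293 -0.   ]
 [ 0.293 -0.956  0.002]
 [ 0.    -0.002 -1.   ]]
```

View pics/z.png

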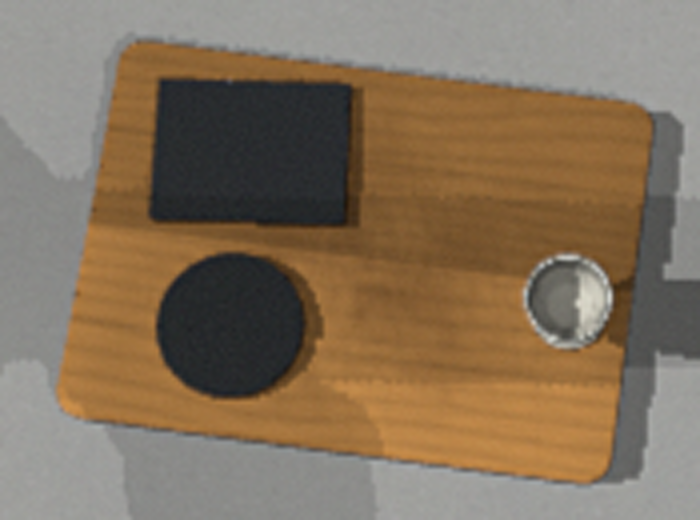

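Call:
carry_out(
  rows=[
    [0, 0, -0.2, 0.56, -0.61, 0, -0.2],
    [0, 0, -0.2, 0.56, -0.61, 0, -0.2],
    [0, 0, -0.2, 0.56, -0.61, 0, -0.2],
    [0, 0, -0.2, 0.56, -0.61, 0, -0.2],
    [0, 0, -0.2, 0.56, -0.61, 0, -0.2],
  ],
  force=20,
)

```text
t: 0.65
tool_pos: [0.2907, -0.3712, 0.2309]
tool_rot: [-2.809, -1.407, -0.0]
contact_force: [1.0, 0.1, 0.4]
opening: 0.0511
grip_force: 0.0
```

```bash
cat >>h.py <<'E'
Bd=(np.array([.4597,.1214]),0,-.1057)
def state():
    o=get_obs();M=Ro.from_rotvec(o['tool_rot']).as_matrix()
    print("t",round(o['t'],2),"tcp",o['tool_pos'].round(4),"board",inb(Bd,o['tool_pos'][:2]).round(4),"F",o['contact_force'].round(1),"open",round(o['opening'],4))
    return o,M
def go(px,py,z):
    o,M=state();c,s=np.cos(Bd[2]),np.sin(Bd[2])
    T=np.r_[Bd[0]+[c*px-s*py,s*px+c*py],z]
    G=np.array([[-s,c,0],[c,s,0],[0,0,-1]]).T
    print("turn",(Ro.from_matrix(M.T@G).as_rotvec()/np.pi).round(3),"shift",(M.T@(T-o['tool_pos'])/.3).round(3))
E
python3 -c "from h import *;go(.055,-.03,.2)"
```

```text
t 0.65 tcp [ 0.2907 -0.3712  0.2309] board [-0.1161 -0.5077] F [1.  0.1 0.4] open 0.0511
turn [-0.    -0.    -0.171] shift [ 1.66  -0.323  0.104]
```

Call:
carry_out(
  rows=[
    [0, 0, -0.17, 0.81, -0.16, 0, -0.2],
    [0, 0, -0.17, 0.81, -0.16, 0, -0.2],
    [0, 0, -0.17, 0.81, -0.16, 0, -0.2],
    [0, 0, -0.17, 0.81, -0.16, 0, -0.2],
    [0, 0, -0.17, 0.81, -0.16, 0, -0.2],
  ],
)

```text
t: 1.15
tool_pos: [0.3983, -0.1481, 0.2313]
tool_rot: [2.339, 2.096, 0.0]
contact_force: [1.3, 0.2, 0.4]
opening: 0.0511
grip_force: 0.0
```

```bash
python3 -c "from h import *;go(.055,-.03,.15)"
```

```text
t 1.15 tcp [ 0.3983 -0.1481  0.2313] board [-0.0326 -0.2744] F [1.3 0.2 0.4] open 0.0511
turn [ 0.     0.    -0.001] shift [0.816 0.289 0.271]
```

Call:
carry_out(
  rows=[
    [0, 0, 0, 0.78, 0.28, 0.1, -0.2],
    [0, 0, 0, 0.78, 0.28, 0.1, -0.2],
    [0, 0, 0, 0.78, 0.28, 0.2, -0.2],
    [0, 0, 0, 0.78, 0.28, 0.27, -0.2],
    [0, 0, 0, 0.78, 0.28, 0.27, -0.2],
  ],
)

```text
t: 1.65
tool_pos: [0.5021, 0.0633, 0.1569]
tool_rot: [2.339, 2.095, 0.001]
contact_force: [1.5, -0.8, 0.6]
opening: 0.0516
grip_force: 0.0
```

Call:
carry_out(
  rows=[
    [0, 0, 0, 0, 0, 0, -0.2],
    [0, 0, 0, 0, 0, 0, -0.2],
  ],
)

```text
t: 1.85
tool_pos: [0.5007, 0.0619, 0.1561]
tool_rot: [-2.337, -2.097, 0.004]
contact_force: [-0.0, -0.3, 0.3]
opening: 0.0514
grip_force: 0.0
```

```bash
python3 -c "
from h import *;go(.055,-.03,.04)
d=get_image('wrist');cv2.imwrite('pics/w1.png',d['img'])
np.set_printoptions(suppress=True)
for n,p in dict(tcpfront=(.055,-.03)).items(): print(n)
"
```

```text
t 1.85 tcp [0.5007 0.0619 0.1561] board [ 0.0471 -0.0548] F [-0.  -0.3  0.3] open 0.0514
turn [-0.001  0.    -0.001] shift [0.083 0.027 0.387]
tcpfront
```

View pics/w1.png

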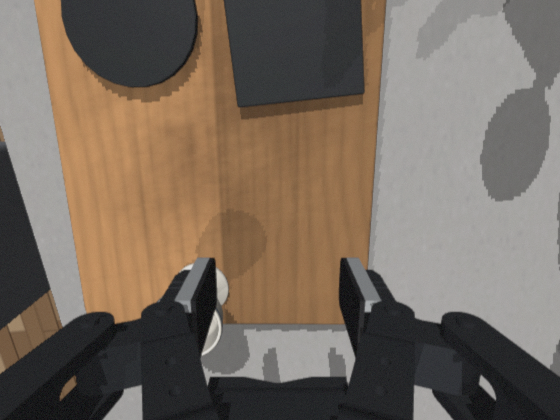

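The wrist view shows the slate's right-end corners at (238,107) and (363,94), and the round slate at (132,25). I'll compute their board coordinates.

```bash
python3 -c "
from h import *
d=get_image('wrist')
w=world(d,[[238,107],[363,94],[225,0]],.03);e=world(d,[[371,260],[381,95],[230,324],[330,323]],.022)
print([inb(Bd,p).round(4) for p in w]);print([inb(Bd,p).round(4) for p in e])
"
```

```text
[array([0.0205, 0.0117]), array([0.1084, 0.0201]), array([0.0143, 0.0794])]
[array([ 0.1244, -0.1095]), array([0.1232, 0.0195]), array([ 0.0066, -0.1688]), array([ 0.0929, -0.1682])]
```

Call:
carry_out(
  rows=[
    [0, 0, 0, 0.08, 0.03, 0.1, -0.2],
    [0, 0, 0, 0.08, 0.03, 0.2, -0.2],
    [0, 0, 0, 0.08, 0.03, 0.3, -0.2],
    [0, 0, 0, 0.08, 0.03, 0.36, -0.2],
    [0, 0, 0, 0.08, 0.03, 0.38, -0.2],
  ],
)

```text
t: 2.45
tool_pos: [0.5119, 0.0826, 0.0422]
tool_rot: [-2.342, -2.092, 0.003]
contact_force: [-0.2, 0.0, -0.4]
opening: 0.0513
grip_force: 0.0
```

Call:
carry_out(
  rows=[
    [0, 0, 0, 0, 0, 0, -0.2],
    [0, 0, 0, 0, 0, 0, -0.2],
  ],
)

```text
t: 2.65
tool_pos: [0.5144, 0.0834, 0.0452]
tool_rot: [2.341, 2.092, 0.004]
contact_force: [1.0, 0.5, -0.3]
opening: 0.0512
grip_force: 0.0
```

```bash
python3 -c "from h import *;go(.055,-.03,.03)"
```

```text
t 2.65 tcp [0.5144 0.0834 0.0452] board [ 0.0584 -0.032 ] F [ 1.   0.5 -0.3] open 0.0512
turn [ 0.001 -0.    -0.002] shift [ 0.007 -0.011  0.051]
```

Call:
carry_out(
  rows=[
    [0, 0, 0, 0, 0, 0.02, -0.2],
    [0, 0, 0, 0, 0, 0.04, -0.2],
    [0, 0, 0, 0, 0, 0.05, -0.2],
    [0, 0, 0, 0, 0, 0.05, -0.2],
  ],
)

```text
t: 3.05
tool_pos: [0.5125, 0.0841, 0.0276]
tool_rot: [-2.34, -2.095, 0.002]
contact_force: [-0.4, 1.3, -0.1]
opening: 0.0513
grip_force: 0.0
```

Call:
carry_out(
  rows=[
    [0, 0, 0, 0, 0, 0.007, -0.2],
    [0, 0, 0, 0, 0, 0.007, -0.2],
    [0, 0, 0, 0, 0, 0.007, -0.2],
  ],
)

```text
t: 3.35
tool_pos: [0.513, 0.0841, 0.0262]
tool_rot: [-2.341, -2.095, 0.0]
contact_force: [0.6, -0.0, -0.3]
opening: 0.0513
grip_force: 0.0
```

Call:
carry_out(
  rows=[
    [0, 0, 0, 0, 0, 0.007, -0.2],
    [0, 0, 0, 0, 0, 0.007, -0.2],
    [0, 0, 0, 0, 0, 0.007, -0.2],
  ],
)

```text
t: 3.65
tool_pos: [0.513, 0.0841, 0.0241]
tool_rot: [-2.341, -2.095, 0.0]
contact_force: [-0.4, -0.2, 0.2]
opening: 0.0515
grip_force: 0.0
```

Call:
carry_out(
  rows=[
    [0, 0, 0, 0, 0, 0.005, -0.2],
    [0, 0, 0, 0, 0, 0.005, -0.2],
  ],
)

```text
t: 3.85
tool_pos: [0.5128, 0.084, 0.0224]
tool_rot: [-2.341, -2.095, 0.0]
contact_force: [0.4, 0.7, 0.0]
opening: 0.0512
grip_force: 0.0
```

Call:
carry_out(
  rows=[
    [0, 0, 0, 0, 0, 0.005, -0.2],
    [0, 0, 0, 0, 0, 0.005, -0.2],
  ],
)

```text
t: 4.05
tool_pos: [0.5128, 0.084, 0.0209]
tool_rot: [-2.341, -2.095, 0.0]
contact_force: [0.3, -0.5, 0.2]
opening: 0.0513
grip_force: 0.0
```

Call:
carry_out(
  rows=[
    [0, 0, 0, 0, 0, 0.005, -0.2],
    [0, 0, 0, 0, 0, 0.005, -0.2],
  ],
)

```text
t: 4.25
tool_pos: [0.5128, 0.084, 0.0194]
tool_rot: [-2.341, -2.095, 0.001]
contact_force: [-0.4, -0.4, 0.2]
opening: 0.0515
grip_force: 0.0
```

Tips are set back, as expected; I'll continue the guarded descent.

Call:
carry_out(
  rows=[
    [0, 0, 0, 0, 0, 0.005, -0.2],
    [0, 0, 0, 0, 0, 0.005, -0.2],
  ],
)

```text
t: 4.45
tool_pos: [0.5132, 0.0841, 0.0189]
tool_rot: [-2.341, -2.095, 0.0]
contact_force: [-1.9, 0.1, 4.6]
opening: 0.0514
grip_force: 2.6
```

Call:
carry_out(
  rows=[
    [0, 0, 0, 0, 0, 0.005, -0.2],
    [0, 0, 0, 0, 0, 0.005, -0.2],
  ],
)

```text
t: 4.65
tool_pos: [0.5133, 0.0841, 0.0188]
tool_rot: [-2.34, -2.095, 0.002]
contact_force: [-7.7, -1.4, 14.8]
opening: 0.0512
grip_force: 7.6
```

```bash
python3 -c "
from h import *;state()
d=get_image('scene');cv2.imwrite('pics/s1.png',cv2.resize(d['img'][180:350,130:340],None,fx=3.5,fy=3.5))"
```

```text
t 4.65 tcp [0.5133 0.0841 0.0188] board [ 0.0573 -0.0315] F [-7.7 -1.4 14.8] open 0.0512
```

View pics/s1.png

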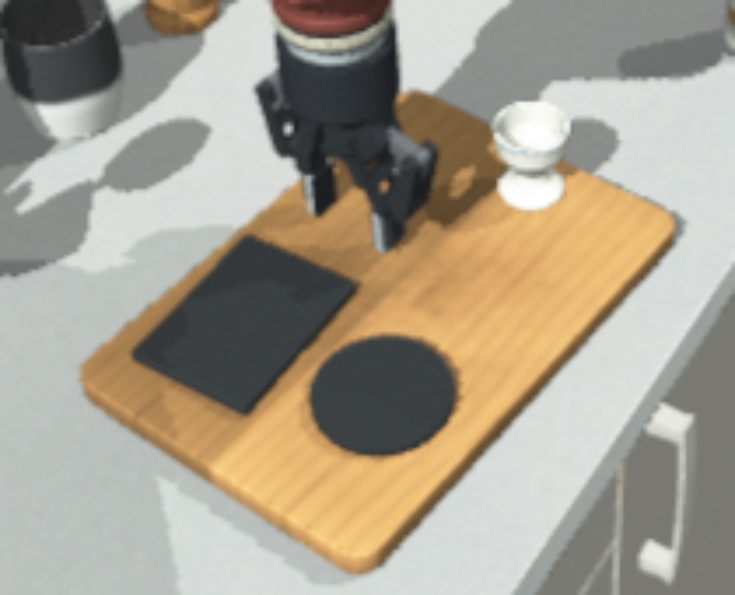

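The fingertips touched the board at TCP z 0.019, clear of the slate at the right end. I'll back off about 2.7 mm and start pushing along tool x.

Call:
carry_out(
  rows=[
    [0, 0, 0, 0, 0, -0.017, -0.2],
    [0, 0, 0, 0, 0, -0.017, -0.2],
    [0, 0, 0, 0, 0, -0.017, -0.2],
  ],
)

```text
t: 5.0
tool_pos: [0.513, 0.084, 0.0216]
tool_rot: [2.341, 2.095, 0.0]
contact_force: [0.3, -0.4, -0.3]
opening: 0.0514
grip_force: 0.0
```

Call:
carry_out(
  rows=[
    [0, 0, 0, 0.03, 0, 0, -0.2],
    [0, 0, 0, 0.06, 0, 0, -0.2],
    [0, 0, 0, 0.09, 0, 0, -0.2],
    [0, 0, 0, 0.12, 0, 0, -0.2],
    [0, 0, 0, 0.15, 0, 0, -0.2],
  ],
)

```text
t: 5.5
tool_pos: [0.5178, 0.1296, 0.0215]
tool_rot: [-2.34, -2.096, 0.001]
contact_force: [-0.6, -0.6, -0.2]
opening: 0.0514
grip_force: 0.6
```

```bash
python3 -c "from h import *;go(.055,.05,.0215)"
```

```text
t 5.5 tcp [0.5178 0.1296 0.0215] board [0.0569 0.0142] F [-0.6 -0.6 -0.2] open 0.0514
turn [-0.     0.    -0.001] shift [ 0.119 -0.007 -0.   ]
```

Call:
carry_out(
  rows=[
    [0, 0, 0, 0.025, 0, 0, -0.2],
    [0, 0, 0, 0.05, 0, 0, -0.2],
    [0, 0, 0, 0.075, 0, 0, -0.2],
    [0, 0, 0, 0.1, 0, 0, -0.2],
    [0, 0, 0, 0.12, 0, 0, -0.2],
  ],
)

```text
t: 6.0
tool_pos: [0.522, 0.1652, 0.0217]
tool_rot: [2.341, 2.095, 0.0]
contact_force: [0.2, -0.4, -0.4]
opening: 0.0512
grip_force: 0.4
```

Call:
carry_out(
  rows=[
    [0, 0, 0, 0, 0, 0, -0.2],
    [0, 0, 0, 0, 0, 0, -0.2],
  ],
)

```text
t: 6.2
tool_pos: [0.5221, 0.1648, 0.0219]
tool_rot: [2.341, 2.095, 0.001]
contact_force: [0.0, -0.2, 0.1]
opening: 0.0513
grip_force: 0.0
```

```bash
python3 -c "
from h import *;go(.055,.079,.0215)
d=get_image('wrist');cv2.imwrite('pics/w2.png',d['img'])
d=get_image('scene');cv2.imwrite('pics/s2.png',cv2.resize(d['img'][180:350,130:340],None,fx=3.5,fy=3.5))"
```

```text
t 6.2 tcp [0.5221 0.1648 0.0219] board [0.0575 0.0497] F [ 0.  -0.2  0.1] open 0.0513
turn [ 0.    -0.    -0.002] shift [ 0.098 -0.009  0.001]
```

View pics/w2.png

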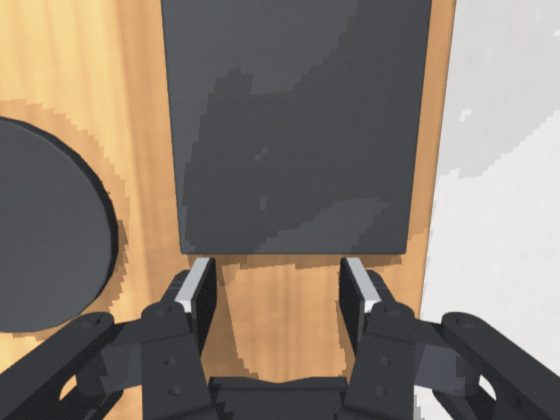

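View pics/s2.png

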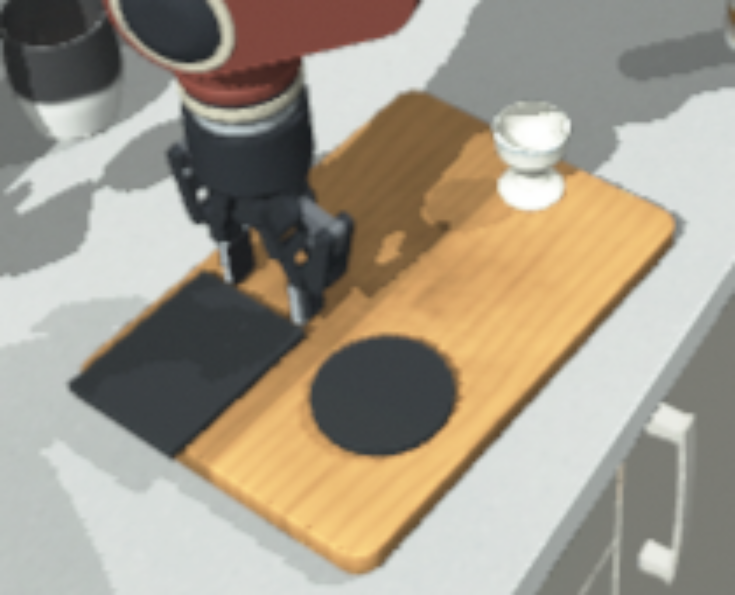

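The slate is squared, with its right edge at pixel row 253 against the tips and its left edge just past the board end. The board, round slate and egg cup haven't moved. I'll measure the right edge to get the remaining distance.

```bash
python3 -c "
from h import *;d=get_image('wrist')
print([inb(Bd,p).round(4) for p in world(d,[[182,254],[407,253]],.03)],[inb(Bd,p).round(4) for p in world(d,[[428,200]],.022)])"
```

```text
[array([0.0205, 0.0619]), array([0.109 , 0.0618])] [array([0.1184, 0.0812])]
```

Call:
carry_out(
  rows=[
    [0, 0, 0, 0.025, 0, 0, -0.2],
    [0, 0, 0, 0.05, 0, 0, -0.2],
    [0, 0, 0, 0.07, 0, 0, -0.2],
    [0, 0, 0, 0.085, 0, 0, -0.2],
    [0, 0, 0, 0.095, 0, 0, -0.2],
  ],
)

```text
t: 6.85
tool_pos: [0.5251, 0.1934, 0.0217]
tool_rot: [2.34, 2.096, -0.0]
contact_force: [0.0, -1.2, -0.7]
opening: 0.051
grip_force: 0.7
```

Call:
carry_out(
  rows=[
    [0, 0, 0, 0, 0, 0, -0.2],
    [0, 0, 0, 0, 0, 0, -0.2],
  ],
)

```text
t: 7.05
tool_pos: [0.5252, 0.1931, 0.0218]
tool_rot: [-2.341, -2.095, -0.001]
contact_force: [0.6, -0.4, -0.6]
opening: 0.0512
grip_force: 0.0
```

```bash
python3 -c "
from h import *;state()"
```

```text
t 7.05 tcp [0.5252 0.1931 0.0218] board [0.0575 0.0782] F [ 0.6 -0.4 -0.6] open 0.0512
```

Call:
carry_out(
  rows=[
    [0, 0, 0, -0.03, 0, 0, -0.2],
    [0, 0, 0, -0.06, 0, 0, -0.2],
    [0, 0, 0, -0.1, 0, -0.1, -0.2],
    [0, 0, 0, -0.2, 0, -0.2, -0.2],
    [0, 0, 0, -0.3, 0, -0.35, -0.2],
  ],
)

```text
t: 7.55
tool_pos: [0.5134, 0.1041, 0.1223]
tool_rot: [-2.339, -2.094, 0.006]
contact_force: [0.5, 0.3, 0.2]
opening: 0.0509
grip_force: 0.0
```

Call:
carry_out(
  rows=[
    [0, 0, 0, -0.15, 0, -0.2, -0.2],
    [0, 0, 0, -0.3, 0, -0.2, -0.2],
    [0, 0, 0, -0.45, 0, -0.2, -0.2],
    [0, 0, 0, -0.45, 0, -0.2, -0.2],
    [0, 0, 0, -0.45, 0, -0.2, -0.2],
  ],
)

```text
t: 8.05
tool_pos: [0.5001, -0.0302, 0.1834]
tool_rot: [2.345, 2.091, 0.001]
contact_force: [-0.3, 0.4, 0.1]
opening: 0.0514
grip_force: 0.0
```

```bash
python3 -c "
from h import *;state()
d=get_image('top');cv2.imwrite('pics/t3.png',cv2.resize(d['img'][140:270,115:300],None,fx=4,fy=4,interpolation=2))
B,S=measure(d);print(B)
for s in S:print(s,inb(B,s[0]))"
```

```text
t 8.05 tcp [ 0.5001 -0.0302  0.1834] board [ 0.0562 -0.1465] F [-0.3  0.4  0.1] open 0.0514
(array([0.46714441, 0.19415109]), array([196.14883423, 241.17358398]), np.float32(1.4850091))
(array([ 0.4039653 , -0.02169416]), array([104.82685852,  57.63367081]), np.float32(-1.5517957)) [-0.2204648  0.0444527]
(array([0.41459195, 0.19587572]), array([83.1834259 , 85.37916565]), np.float32(0.024039166)) [-0.00278452  0.05250697]
(array([0.53795917, 0.26103812]), array([119.508255  ,  88.92343903]), np.float32(-0.10790927)) [ 0.0727086  -0.06482332]
```

View pics/t3.png

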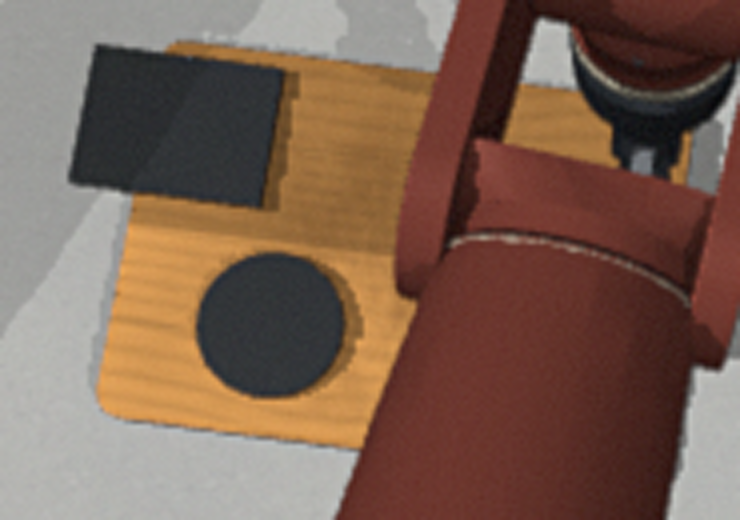

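The slate is square with the board. Its centre is at about (0.063, 0.147) in the board frame and nothing else has shifted. The arm is clear, so I'm handing in.

```bash
python3 -c "
from station import finish_job;print(finish_job())"
```

```text
the job is handed in; nothing more can be done
None
```

I pushed the rectangular slate until it stuck out about 4 cm (37–40 mm measured) over the board's left end, flat and square with the board; nothing else visibly moved, the arm finished clear, and the job is handed in (no verdict was returned).

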